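# Put two bottles away in the bottle block

### The job

Put away the two black-capped brown bottles, a big one and a small one, that stand on the open front part of the bench (not the similar ones at the very back). Stand the big one upright in the wide pocket of the low grey block and the small one upright in its narrow pocket, each right down on the pocket's floor, and let go.

Things in the scene. Friction and masses are not known exactly. Their poses are not given: they have to be found in the camera images.
- big_bottle (a point): Centre of the big brown glass bottle with a black screw cap, which starts standing upright on the front part of the worktop (not its twin at the very back): round, 101 mm high; its straight body is 50 mm in diameter up to 64 mm above the underside, then narrows to a cap 35 mm in diameter (78 to 100 mm up). About 0.15 to 0.3 kg. The point lies 50 mm above the underside; z points up along the bottle.
- small_bottle (a point): Centre of the small brown dropper bottle with a black cap, which starts standing upright on the front part of the worktop (not its twin at the very back): round, 72 mm high; its straight body is 29 mm in diameter up to 42 mm above the underside, then narrows to a cap 21 mm in diameter (60 to 72 mm up). Under 0.05 kg. The point lies 36 mm above the underside; z points up along the bottle.
- wide_pocket (a point): Centre of the floor of the wide round pocket, 70 mm in diameter and 18 mm deep, open at the top, in a grey block (96 x 198 mm, 22 mm high) that is fixed to the worktop at any yaw. The pocket's floor is 4 mm above the worktop; z points up, y along the block's length from the narrow pocket towards the wide one.
- narrow_pocket (a point): Centre of the floor of the narrow round pocket in the same block, 48 mm in diameter and 18 mm deep, open at the top; its floor too is 4 mm above the worktop, with the same axes. The pocket centres are 100 mm apart. The big bottle does not fit in it. A tall microscope stands at the right of the bench (y below -0.3 m, x above 0.43 m): pass it close to the base.
There are look-alikes about, which are no part of the job. Of the things that look like the part that bears small_bottle, the smallest one is meant.

How it is judged:
By the outcome, as a careful person would: the job done as asked, in the order asked, and still so for the second after the job is handed in, with the robot touching nothing.
It also fails if it takes over 69 s, if anything falls off the work surface, if the arm or the gripper's body presses on something with over 40 N, if the wrist force passes 120 N, or if a joint passes its speed limit or range.

### The arm

A 7-joint arm with a two-finger parallel gripper is mounted at the origin on a cart in front of the work surface, level with it; the furniture and walls round the work are solid. World frame = base frame: x ahead of the robot, y to its left, z up, the work surface at z = 0. Lengths are in m, angles in rad, forces in N, time in s.
With the tool pointing down it reaches from about 0.4 to 0.875 m from the base axis. Payload 19.3 kg.
Tool frame: the origin (TCP) lies at the very end of the fingers, on their centre line; the grasp point (between the pads) lies 19 mm behind it; z points along the fingers, y is the line along which they close (so a half turn about z gives the same grasp; the last joint's range is limited). The gripper opens to 85 mm and grips with 20 to 120 N. Pads are 22 mm wide; open, the fingers measure 114 mm over their backs; the gripper's body (76 mm by 85 mm) begins 54 mm behind the grasp point. The pads swing forward as they close: fully open they stand 13 mm farther back than shut.
Start: joints at [1.237, 0.521, -0.036, 1.599, 0.021, 1.021, -0.113], TCP at [0.163, -0.603, 0.231] pointing down, gripper open.
Joint ranges: [-2.91, 2.91], [-0.3, 2.13], [-1.5, 1.42], [0.17, 2.43], [-1.26, 4.41], [0.16, 1.93], [-2.52, 2.52]. Speed limits (rad/s): [1.89, 1.89, 2.39, 2.39, 3.01, 3.01, 3.01].

### API

Orientations are given as [roll, pitch, yaw] about the fixed x, y, z axes, in that order (R = Rz(yaw) Ry(pitch) Rx(roll)).
In Python, from workcell import bot gives the robot as it stands. The module is installed in compiled form; this text tells all that it offers.
- The arm moves only by the tool apply_moves, never from a script. Its arguments are lists of equal length, an entry for each row: "claw": the finger opening in m, from 0 to 0.0854; "xyz": the shift along the tool's x, y, z in m, a list of three; "twist": the turn, a rotation vector about the tool's x, y, z in rad, a list of three. A call has 1 to 20 rows; each row shifts and turns the commanded pose from where the row before left it, along the tool's axes as they then stand; what a row does not reach is not made up. A row lasts 1/10 s, in which the tool goes at most 50 mm and 8.59 degrees, less where a joint would pass 70% of its speed; a pose out of reach is approached as far as the arm can. A call with a gripper value outside its range is refused whole. The fingers move at their own pace and stop on an object; "force" is the grip in N (left out, the last holds). Time passes only in rows, so rows that do not move let the fingers close. It gives the time, the measured TCP pose, the force, the opening and the grip force at its end, in the units of the state.
- bot.observe(): the state, without advancing time (a new reading comes with each control period).
- bot.grab_frame(name): name is "scene" or "side" or "wrist"; returns a dict with "img" (420x560x3 uint8, red, green, blue), "vfov" (degrees; the focal length in pixels is half the picture's height over the tangent of half this angle, whatever the lens; pixels are square), "cx", "cy" (the principal point, pixels), "view" (4x4, takes a point from world to camera coordinates). Camera axes: x right, y up, looking along -z (the intrinsics and any distortion apply to the point x, -y, -z); pixel columns grow to the right and rows downward; lengths in m; the calibration is good to about 2 mm. A picture is of the moment at which its call begins. There is no depth.
- bot.job_done(): hands the job in; it is judged then, once.
Trained networks look in the newest picture that a camera, given by its name, has taken for a name from the list of things; names that differ only in an ending like _2 or _b are one class to them, and where a whole thing is asked for, a point or a joint stands for the part that bears it (a point fixed in the world has none). Each returns a list of dicts, best first, with "score" (0 to 1); they miss things now and then, are a little off and sometimes report something else, mostly with a low value. They report only what shows in the picture. A call takes as long as a camera call. They do not tell look-alikes from the thing itself.
- bot.find_in(camera, query): "position" ([x, y, z] in m, in world coordinates, good to about 4 mm: the middle of the surface that is visible of it).
The state is a dict: "clock": time; "qpos": joint angles; "qd": joint speeds; "joint_efforts": joint torques, N m; "position": TCP position; "tool_rot": TCP orientation; "force": force on the tool from outside, world axes, zero at the start; "moment": the same for the moment, N m; "grip_width": finger opening in m; "finger_force": force on a finger pad.
Only numpy, scipy, OpenCV 4.12 (cv2) and the standard library are available. Lean on these libraries where they do the work, as an engineer would, in place of code of your own. Each camera call takes 0.05 s, during which the arm holds its last target. There are 200 camera calls.

## Working session

There is one attempt and no reset: what is moved stays moved. The work goes in short steps, Python scripts to look and compute and a tool call to move; the robot and the scene stay as the last step left them, time stands still between calls to the robot, and variables do not carry over. Pictures are saved under pics/ and viewed, at most 10 in all, crops included, and the job is handed in when it is done.

Besides the shell and the picture viewer there is one more tool, called after "Call:" by a JSON object that holds its "op" and its "data", one argument or row to a line. apply_moves: Moves the arm, as the interface text tells. Its arguments: {"type":"object","properties":{"claw":{"type":"array"},"xyz":{"type":"array"},"twist":{"type":"array"},"force":{"type":"number"}},"required":["claw","xyz","twist"]}

```bash
mkdir -p pics; cat > h.py <<'E'
import numpy as np, cv2
from workcell import bot
def cam(n):
    f=bot.grab_frame(n); return f
def K(f):
    h=f['img'].shape[0]; fl=h/2/np.tan(np.radians(f['vfov'])/2); return fl
def proj(f,p):
    c=f['view']@np.append(p,1); fl=K(f); return f['cx']+fl*c[0]/-c[2], f['cy']-fl*c[1]/-c[2]
def ray(f,u,v,z):
    fl=K(f); d=np.array([(u-f['cx'])/fl,-(v-f['cy'])/fl,-1]); V=np.linalg.inv(f['view'])
    d=V[:3,:3]@d; o=V[:3,3]; return o+d*(z-o[2])/d[2]
E
python3 - <<'E'
from h import *
s=bot.observe(); print({k:np.round(v,3) for k,v in s.items()})
for n in ['scene','side','wrist']:
    f=cam(n); cv2.imwrite(f'pics/{n}0.png',f['img'][...,::-1]); print(n,{k:v for k,v in f.items() if k not in('img','view')},np.linalg.inv(f['view'])[:3,3].round(3))
    for q in ['big_bottle','small_bottle','wide_pocket','narrow_pocket']:
        for r in bot.find_in(n,q): print(n,q,round(r['score'],2),np.round(r['position'],3),np.round(proj(f,r['position'])))
E
```

```text
{'clock': np.float64(0.0), 'qpos': array([ 1.237,  0.522, -0.036,  1.6  ,  0.021,  1.021, -0.113]), 'qd': array([ 0.   , -0.001, -0.   , -0.001, -0.001,  0.001,  0.001]), 'joint_efforts': array([ 0.0000e+00, -9.2710e+01,  1.9790e+00, -3.6992e+01,  1.8000e-02,
        8.0000e-03,  0.0000e+00]), 'position': array([ 0.163, -0.603,  0.231]), 'tool_rot': array([-3.14 ,  0.   ,  0.264]), 'force': array([0.016, 0.192, 0.49 ]), 'moment': array([-0.041,  0.029, -0.019]), 'finger_force': np.float64(0.0), 'grip_width': np.float64(0.085)}
scene {'vfov': 55.24535687498025, 'cx': 284.3115100747239, 'cy': 209.18920731287207} [0.096 0.463 0.678]
scene big_bottle 0.68 [ 0.461 -0.128  0.066] [372. 175.]
scene small_bottle 0.75 [0.524 0.052 0.056] [294. 201.]
scene small_bottle 0.63 [0.391 0.093 0.061] [325. 247.]
scene small_bottle 0.58 [0.455 0.045 0.044] [319. 221.]
scene wide_pocket 0.93 [0.476 0.308 0.022] [210. 293.]
scene narrow_pocket 0.69 [0.477 0.303 0.022] [212. 292.]
side {'vfov': 56.84816946412071, 'cx': 288.83297595825275, 'cy': 214.6806520085062} [ 0.493 -0.623  0.654]
side big_bottle 0.94 [ 0.47  -0.164  0.051] [266. 315.]
side small_bottle 0.94 [0.536 0.03  0.057] [295. 242.]
side small_bottle 0.75 [0.398 0.068 0.056] [236. 233.]
side small_bottle 0.7 [0.453 0.027 0.042] [259. 249.]
side wide_pocket 0.93 [0.494 0.289 0.021] [276. 190.]
side wide_pocket 0.39 [0.454 0.023 0.039] [260. 251.]
side narrow_pocket 0.78 [0.497 0.285 0.022] [277. 191.]
side narrow_pocket 0.44 [ 0.469 -0.163  0.048] [265. 315.]
wrist {'vfov': 63.79639629884553, 'cx': 284.2306823871885, 'cy': 209.8864660438097} [ 0.231 -0.585  0.375]
```

View pics/scene0.png

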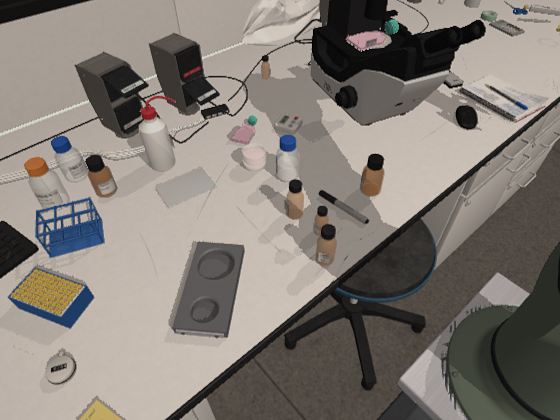

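View pics/side0.png

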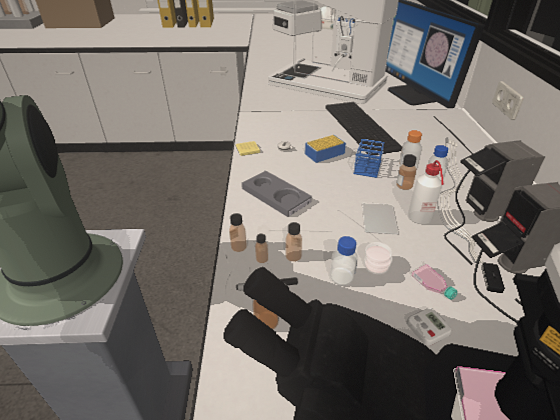

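The scene picture shows the block, with its wide pocket at about (215,264) and its narrow one at (205,309). The big bottle is at (372,175). There are three small look-alikes: (294,200), (326,246) and (321,221). The one at (321,221), also at (261,248) in the side view, looks smallest, so I'll confirm it in an enlarged crop.

```bash
python3 - <<'E'
from h import *
f=cam('scene'); g=cam('side')
a=cv2.resize(f['img'][140:280,270:400],None,fx=4,fy=4,interpolation=cv2.INTER_CUBIC)[:560,:390+130]
b=cv2.resize(f['img'][235:340,165:250],None,fx=3,fy=3,interpolation=cv2.INTER_CUBIC)
o=np.zeros((560,780,3),np.uint8); o[:,:520]=a; o[:b.shape[0],522:522+b.shape[1]]=b
cv2.imwrite('pics/crop1.png',o[...,::-1])
print('wide',ray(f,215.5,263.5,.022),'nar',ray(f,204.5,308,.022))
E
```

```text
wide [0.52387895 0.26128127 0.022     ] nar [0.45706372 0.33203891 0.022     ]
```

View pics/crop1.png

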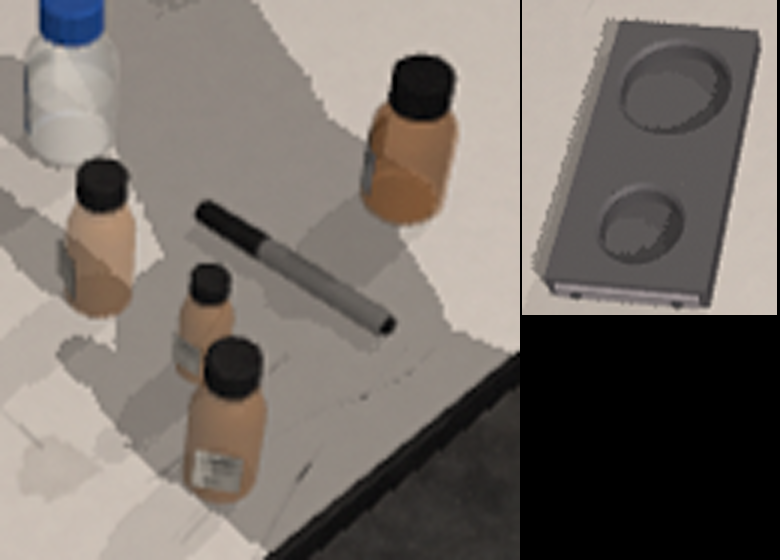

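The crop confirms it. The bottle at scene (321,221) is clearly shorter and thinner than its two neighbours, so it is the dropper bottle. The big bottle is at (372,175). I'm moving near the big one first, keeping close to the base.

Call:
{"op": "apply_moves", "data": {
  "claw": [0.085,0.085,0.085,0.085,0.085,0.085,0.085,0.085,0.085,0.085,0.085,0.085,0.085,0.085,0.085,0.085,0.085],
  "xyz": [
    [0.025,-0.028,0],
    [0.025,-0.028,0],
    [0.025,-0.028,0],
    [0.025,-0.028,0],
    [0.025,-0.028,0],
    [0.025,-0.028,0],
    [0.025,-0.028,0],
    [0.025,-0.028,0],
    [0.025,-0.028,0],
    [0.025,-0.028,0],
    [0.022,-0.015,0],
    [0.022,-0.015,0],
    [0.022,-0.015,0],
    [0.022,-0.015,0],
    [0.022,-0.015,0],
    [0.022,-0.015,0],
    [0,0,0]
  ],
  "twist": [
    [0,0,0],
    [0,0,0],
    [0,0,0],
    [0,0,0],
    [0,0,0],
    [0,0,0],
    [0,0,0],
    [0,0,0],
    [0,0,0],
    [0,0,0],
    [0,0,0],
    [0,0,0],
    [0,0,0],
    [0,0,0],
    [0,0,0],
    [0,0,0],
    [0,0,0]
  ],
  "force": 50
}}

```text
clock: 2.55
position: [0.4372, -0.144, 0.2314]
tool_rot: [-3.141, -0.001, 0.268]
force: [-0.7, 0.1, 0.6]
grip_width: 0.085
finger_force: 0.0
```

```bash
cat >> h.py <<'E'
def togo(x,y,z):
    s=bot.observe(); from scipy.spatial.transform import Rotation as R
    return (R.from_euler('xyz',s['tool_rot']).as_matrix().T@(np.array([x,y,z])-s['position'])).round(4)
E
python3 - <<'E'
from h import *
f=cam('wrist'); cv2.imwrite('pics/w1.png',f['img'][...,::-1])
for q in ['big_bottle','small_bottle']:
    for n in ['wrist','scene']:
        for r in bot.find_in(n,q): print(n,q,round(r['score'],2),np.round(r['position'],3))
print(proj(f,[.47,-.145,.101]),np.linalg.inv(f['view'])[:3,3],bot.observe()['qpos'].round(2)); print(togo(.47,-.145,.032))
E
```

```text
wrist big_bottle 0.59 [ 0.475 -0.141  0.1  ]
scene big_bottle 0.68 [ 0.463 -0.127  0.063]
wrist small_bottle 0.94 [0.53  0.03  0.067]
wrist small_bottle 0.91 [0.462 0.025 0.052]
wrist small_bottle 0.88 [0.407 0.07  0.069]
scene small_bottle 0.75 [0.389 0.088 0.062]
scene small_bottle 0.71 [0.526 0.054 0.054]
scene small_bottle 0.7 [0.456 0.043 0.045]
(np.float64(296.3142938258996), np.float64(163.10558808710365)) [ 0.50504766 -0.12524669  0.37481041] [ 0.43  0.27 -0.28  2.01  0.1   0.88 -1.21]
[0.0346 0.0069 0.1993]
```

View pics/w1.png

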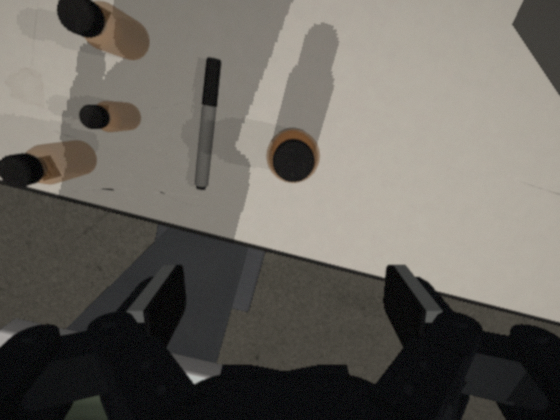

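The wrist picture shows the big cap at (294,160), within 3 px of the prediction. The three small bottles are at (80,16), (94,116) and (20,168). I'm descending on the big one.

Call:
{"op": "apply_moves", "data": {
  "claw": [0.085,0.085,0.085,0.085,0.085,0.085,0.085,0.085,0.085,0.085,0.085,0.085,0.085,0.085],
  "xyz": [
    [0.012,0.002,0],
    [0.012,0.002,0],
    [0.012,0.002,0.01],
    [0,0,0.025],
    [0,0,0.025],
    [0,0,0.025],
    [0,0,0.025],
    [0,0,0.025],
    [0,0,0.02],
    [0,0,0.02],
    [0,0,0.015],
    [0,0,0.009],
    [0,0,0],
    [0,0,0]
  ],
  "twist": [
    [0,0,0],
    [0,0,0],
    [0,0,0],
    [0,0,0],
    [0,0,0],
    [0,0,0],
    [0,0,0],
    [0,0,0],
    [0,0,0],
    [0,0,0],
    [0,0,0],
    [0,0,0],
    [0,0,0],
    [0,0,0]
  ]
}}

```text
clock: 4.2
position: [0.4721, -0.143, 0.0326]
tool_rot: [3.141, -0.0, 0.264]
force: [-0.4, 0.0, 0.3]
grip_width: 0.0845
finger_force: 0.0
```

Call:
{"op": "apply_moves", "data": {
  "claw": [0.04,0.04,0.04,0.04,0.04,0.04,0.04,0.04,0.04,0.04],
  "xyz": [
    [0,0,0],
    [0,0,0],
    [0,0,0],
    [0,0,0],
    [0,0,0],
    [0,0,0],
    [0,0,0],
    [0,0,0],
    [0,0,0],
    [0,0,0]
  ],
  "twist": [
    [0,0,0],
    [0,0,0],
    [0,0,0],
    [0,0,0],
    [0,0,0],
    [0,0,0],
    [0,0,0],
    [0,0,0],
    [0,0,0],
    [0,0,0]
  ],
  "force": 50
}}

```text
clock: 5.2
position: [0.472, -0.1432, 0.0331]
tool_rot: [3.141, -0.001, 0.264]
force: [-2.0, 0.5, 13.5]
grip_width: 0.0475
finger_force: 49.4
```

Call:
{"op": "apply_moves", "data": {
  "claw": [0.04,0.04,0.04,0.04,0.04,0.04],
  "xyz": [
    [0,0,-0.005],
    [0,0,-0.01],
    [0,0,-0.015],
    [0,0,-0.02],
    [0,0,0],
    [0,0,0]
  ],
  "twist": [
    [0,0,0],
    [0,0,0],
    [0,0,0],
    [0,0,0],
    [0,0,0],
    [0,0,0]
  ]
}}

```text
clock: 5.8
position: [0.4717, -0.1431, 0.0827]
tool_rot: [3.141, -0.001, 0.263]
force: [-0.4, 0.7, -3.2]
grip_width: 0.0472
finger_force: 52.2
```

```bash
python3 - <<'E'
from h import *
f=cam('side'); g=cam('wrist'); h=cam('scene')
o=np.zeros((560,780,3),np.uint8)
a=cv2.resize(h['img'][100:240,310:440],None,fx=3,fy=3); o[:420,:390]=a
b=cv2.resize(g['img'],(390,292)); o[:292,390:]=b
c=cv2.resize(f['img'][200:330,180:310],None,fx=2,fy=2);o[295:555,400:660]=c
cv2.imwrite('pics/g1.png',o[...,::-1]); s=bot.observe(); print(s['position'],s['force'],s['moment'],s['grip_width'])
E
```

```text
[ 0.47118426 -0.14289296  0.08169274] [ 0.25667878  0.20699945 -2.66723605] [0.0006034  0.0431131  0.03222814] 0.047388337171054715
```

View pics/g1.png

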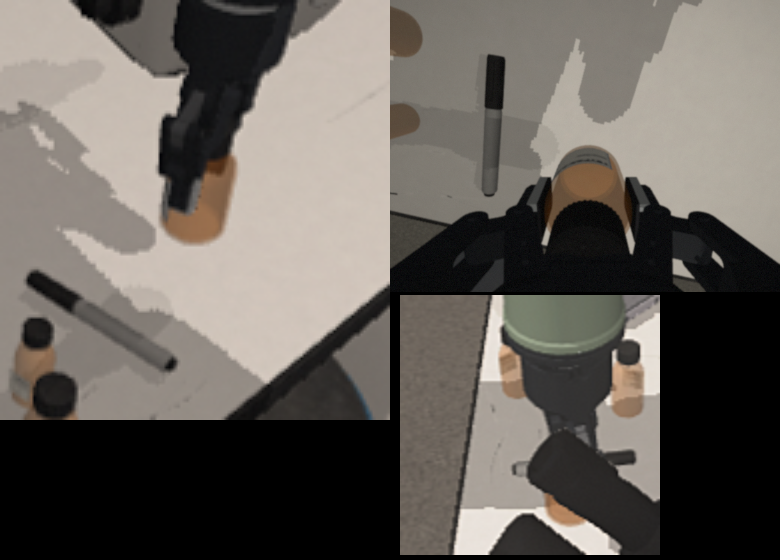

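The bottle is held upright, at a measured weight of about 3 N. I'm carrying it towards the block at height.

Call:
{"op": "apply_moves", "data": {
  "claw": [0.04,0.04,0.04,0.04,0.04,0.04,0.04,0.04,0.04,0.04,0.04,0.04,0.04,0.04,0.04,0.04,0.04,0.04,0.04,0.04],
  "xyz": [
    [0,0,-0.02],
    [0,0,-0.03],
    [0,0,-0.03],
    [0,0,-0.03],
    [0,0,-0.01],
    [0.005,-0.02,0],
    [0.0065,-0.03,0],
    [0.0065,-0.03,0],
    [0.0065,-0.03,0],
    [0.0065,-0.03,0],
    [0.0065,-0.03,0],
    [0.0065,-0.03,0],
    [0.0065,-0.03,0],
    [0.0065,-0.03,0],
    [0.0065,-0.03,0],
    [0.0065,-0.03,0],
    [0.0065,-0.03,0],
    [0.005,-0.025,0],
    [0,0,0],
    [0,0,0]
  ],
  "twist": [
    [0,0,0],
    [0,0,0],
    [0,0,0],
    [0,0,0],
    [0,0,0],
    [0,0,0],
    [0,0,0],
    [0,0,0],
    [0,0,0],
    [0,0,0],
    [0,0,0],
    [0,0,0],
    [0,0,0],
    [0,0,0],
    [0,0,0],
    [0,0,0],
    [0,0,0],
    [0,0,0],
    [0,0,0],
    [0,0,0]
  ]
}}

```text
clock: 7.95
position: [0.452, 0.2402, 0.2011]
tool_rot: [3.141, 0.002, 0.265]
force: [-0.8, -0.5, -2.3]
grip_width: 0.0478
finger_force: 52.5
```

```bash
python3 - <<'E'
from h import *
f=cam('wrist'); cv2.imwrite('pics/w2.png',f['img'][...,::-1])
print(np.array(f['view']).tolist(),K(f),f['cx'],f['cy'])
for q in ['wide_pocket','narrow_pocket']:
    for r in bot.find_in('wrist',q): print(q,r['score'],np.round(r['position'],3))
print(proj(f,[.522,.26,.022]),proj(f,[.456,.333,.022])); np.savez('w2',view=f['view'],vfov=f['vfov'],cx=f['cx'],cy=f['cy'],img=f['img'])
E
```

```text
[[0.2615076704841002, -0.9652010142432424, 0.0008604544136825576, 0.11365110431366174], [0.9270022124875502, 0.25090972656927363, -0.2787672992948096, -0.4513242305525112], [0.268850583635537, 0.07369743019095792, 0.960358293795645, -0.4896321759793329], [0.0, 0.0, 0.0, 1.0]] 337.40275971646975 284.2306823871885 209.8864660438097
wide_pocket 0.63 [0.494 0.293 0.021]
narrow_pocket 0.6 [0.505 0.294 0.023]
(np.float64(283.38420767438845), np.float64(109.78627891056225)) (np.float64(191.32058369731874), np.float64(158.6421664775867))
```

View pics/w2.png

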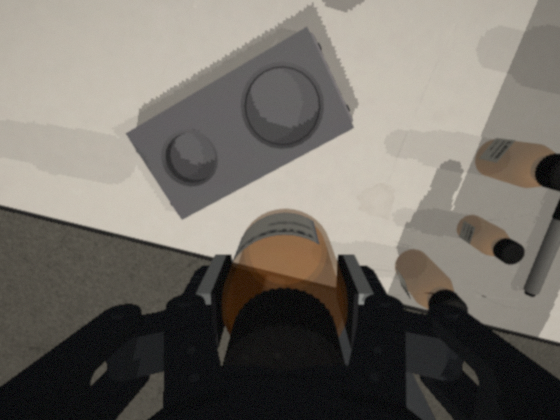

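The rims are centred at (282,105) for the wide pocket and (190,157) for the narrow one. The small bottle's cap is at (508,250).

```bash
python3 - <<'E'
from h import *
f=np.load('w2.npz')
w=ray(f,282.3,105,.022);n=ray(f,190,157,.022);print(w,n,np.linalg.norm(w-n))
print('small cap',ray(f,508,250,.072),'big neighbours',ray(f,449,303,.085),ray(f,553,171,.085))
print(togo(w[0],w[1],.04))
E
```

```text
[0.52578295 0.26204676 0.022     ] [0.45720657 0.33450414 0.022     ] 0.09976367461140126
small cap [0.45986913 0.04048556 0.072     ] big neighbours [0.40371856 0.0786245  0.085     ] [0.53240144 0.04629271 0.085     ]
[ 0.0768 -0.0032  0.1617]
```

Call:
{"op": "apply_moves", "data": {
  "claw": [0.04,0.04,0.04,0.04,0.04,0.04,0.04,0.04,0.04,0.04,0.04,0.04,0.04,0.04,0.04,0.04],
  "xyz": [
    [0.015,-0.001,0],
    [0.025,-0.001,0],
    [0.025,-0.001,0],
    [0.012,0,0],
    [0,0,0.02],
    [0,0,0.025],
    [0,0,0.025],
    [0,0,0.025],
    [0,0,0.02],
    [0,0,0.015],
    [0,0,0.01],
    [0,0,0.01],
    [0,0,0.005],
    [0,0,0.004],
    [0,0,0.002],
    [0,0,0]
  ],
  "twist": [
    [0,0,0],
    [0,0,0],
    [0,0,0],
    [0,0,0],
    [0,0,0],
    [0,0,0],
    [0,0,0],
    [0,0,0],
    [0,0,0],
    [0,0,0],
    [0,0,0],
    [0,0,0],
    [0,0,0],
    [0,0,0],
    [0,0,0],
    [0,0,0]
  ]
}}

```text
clock: 9.7
position: [0.5261, 0.2633, 0.0414]
tool_rot: [-3.142, -0.0, 0.264]
force: [-0.5, 0.3, -2.6]
grip_width: 0.0474
finger_force: 52.5
```

Call:
{"op": "apply_moves", "data": {
  "claw": [0.04,0.04,0.04,0.04],
  "xyz": [
    [0,0,0.002],
    [0,0,0.0015],
    [0,0,0.001],
    [0,0,0]
  ],
  "twist": [
    [0,0,0],
    [0,0,0],
    [0,0,0],
    [0,0,0]
  ]
}}

```text
clock: 10.1
position: [0.5262, 0.2633, 0.0372]
tool_rot: [3.142, -0.0, 0.264]
force: [-1.1, -1.7, 5.6]
grip_width: 0.0477
finger_force: 53.3
```

Floor contact at the expected height, so I'm releasing and rising.

Call:
{"op": "apply_moves", "data": {
  "claw": [0.055,0.065,0.08,0.08,0.08,0.08,0.08,0.08,0.08,0.08,0.08,0.08,0.08,0.08,0.08],
  "xyz": [
    [0,0,0],
    [0,0,0],
    [0,0,0],
    [0,0,0],
    [0,0,0],
    [0,0,-0.01],
    [0,0,-0.02],
    [0,0,-0.025],
    [0,0,-0.025],
    [0,0,-0.025],
    [0,0,-0.025],
    [0,0,-0.025],
    [0,0,-0.025],
    [0,0,0],
    [0,0,0]
  ],
  "twist": [
    [0,0,0],
    [0,0,0],
    [0,0,0],
    [0,0,0],
    [0,0,0],
    [0,0,0],
    [0,0,0],
    [0,0,0],
    [0,0,0],
    [0,0,0],
    [0,0,0],
    [0,0,0],
    [0,0,0],
    [0,0,0],
    [0,0,0]
  ]
}}

```text
clock: 11.6
position: [0.5262, 0.2632, 0.2176]
tool_rot: [-3.141, -0.001, 0.264]
force: [0.5, 0.3, -0.7]
grip_width: 0.0802
finger_force: 0.0
```

```bash
python3 - <<'E'
from h import *
f=cam('wrist'); s=cam('scene')
for q in ['big_bottle','small_bottle']:
  for n in ['wrist','scene','side']:
    for r in bot.find_in(n,q): print(n,q,round(r['score'],2),np.round(r['position'],3))
o=np.zeros((420,780,3),np.uint8); o[:,:390]=cv2.resize(s['img'][190:330,150:280],None,fx=3,fy=3); o[:292,390:]=cv2.resize(f['img'],(390,292))
cv2.imwrite('pics/p1.png',o[...,::-1]); print(togo(.40,.02,.22),togo(.459,.039,.045))
E
```

```text
wrist big_bottle 0.68 [0.535 0.267 0.105]
scene big_bottle 0.96 [0.51  0.272 0.074]
side big_bottle 0.52 [ 0.458 -0.166  0.067]
wrist small_bottle 0.75 [0.463 0.043 0.045]
wrist small_bottle 0.67 [0.532 0.052 0.063]
scene small_bottle 0.95 [0.524 0.052 0.055]
scene small_bottle 0.84 [0.458 0.044 0.046]
scene small_bottle 0.82 [0.39  0.088 0.064]
side small_bottle 0.81 [0.39  0.066 0.043]
side small_bottle 0.58 [0.536 0.03  0.057]
[-0.185   0.202  -0.0035] [-0.123   0.199   0.1715]
```

View pics/p1.png

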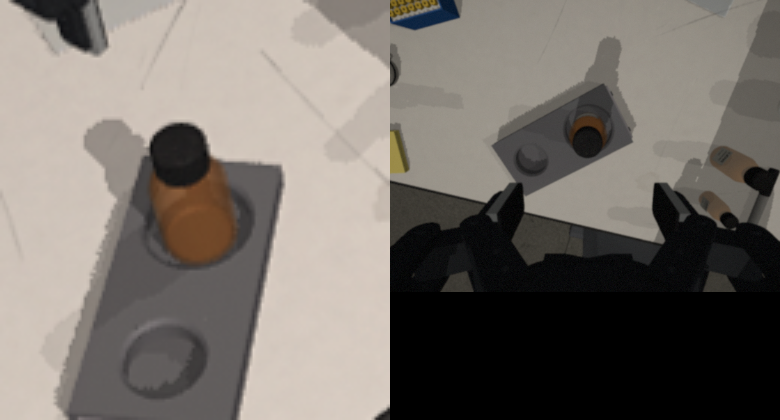

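The big bottle stands upright in the wide pocket, with its cap at (180,155) in the left panel. Next is the small bottle: I'm turning a little so the fingers clear its neighbours, then going above it.

Call:
{"op": "apply_moves", "data": {
  "claw": [0.055,0.055,0.055,0.055,0.055,0.055,0.055,0.055,0.055,0.055,0.055,0.055,0.055,0.055,0.055,0.055],
  "xyz": [
    [0,0,0],
    [0,0,0],
    [0,0,0],
    [-0.0065,0.025,0],
    [-0.0065,0.025,0],
    [-0.0065,0.025,0],
    [-0.0065,0.025,0],
    [-0.0065,0.025,0],
    [-0.0065,0.025,0],
    [-0.0065,0.025,0],
    [-0.0065,0.025,0],
    [-0.0065,0.025,0],
    [0,0,0.02],
    [0,0,0.02],
    [0,0,0],
    [0,0,0]
  ],
  "twist": [
    [0,0,0.1],
    [0,0,0.1],
    [0,0,0.1],
    [0,0,0],
    [0,0,0],
    [0,0,0],
    [0,0,0],
    [0,0,0],
    [0,0,0],
    [0,0,0],
    [0,0,0],
    [0,0,0],
    [0,0,0],
    [0,0,0],
    [0,0,0],
    [0,0,0]
  ]
}}

```text
clock: 13.6
position: [0.4595, 0.0407, 0.1771]
tool_rot: [-3.142, 0.001, -0.036]
force: [-0.5, -0.3, 0.0]
grip_width: 0.0551
finger_force: 0.0
```

```bash
python3 - <<'E'
from h import *
f=cam('wrist'); cv2.imwrite('pics/w3.png',f['img'][...,::-1])
for r in bot.find_in('wrist','small_bottle'): print(round(r['score'],2),np.round(r['position'],3),proj(f,r['position']))
print(proj(f,[.46,.039,.072]),togo(.460,.039,.045),bot.observe()['qpos'].round(2)); np.savez('w3',view=f['view'],vfov=f['vfov'],cx=f['cx'],cy=f['cy'],img=f['img'])
E
```

```text
0.86 [0.529 0.042 0.091] (np.float64(278.1070826486295), np.float64(114.15308362827481))
0.79 [0.413 0.076 0.069] (np.float64(243.66844334951423), np.float64(264.38249366283816))
0.57 [0.462 0.035 0.052] (np.float64(291.4198548767469), np.float64(198.4821239176853))
(np.float64(286.6902615218421), np.float64(207.73875426821195)) [1.000e-04 1.800e-03 1.326e-01] [ 0.01  0.35 -0.28  2.06  0.14  0.75 -1.97]
```

View pics/w3.png

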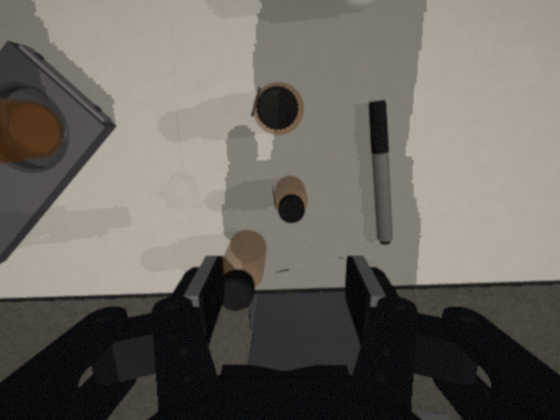

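The small cap is at (291,208), about 3 mm to the right of the prediction. The neighbours at (278,107) and (238,290) are clear of the fingers. I'm correcting and descending to grip the cap.

Call:
{"op": "apply_moves", "data": {
  "claw": [0.055,0.055,0.055,0.055,0.055,0.055,0.055,0.055,0.055,0.055],
  "xyz": [
    [0,0.005,0],
    [0,0,0.02],
    [0,0,0.02],
    [0,0,0.02],
    [0,0,0.02],
    [0,0,0.02],
    [0,0,0.02],
    [0,0,0.01],
    [0,0,0.002],
    [0,0,0]
  ],
  "twist": [
    [0,0,0],
    [0,0,0],
    [0,0,0],
    [0,0,0],
    [0,0,0],
    [0,0,0],
    [0,0,0],
    [0,0,0],
    [0,0,0],
    [0,0,0]
  ]
}}

```text
clock: 14.7
position: [0.4595, 0.0355, 0.0452]
tool_rot: [-3.142, -0.0, -0.036]
force: [0.5, 0.4, 0.4]
grip_width: 0.055
finger_force: 0.0
```

Call:
{"op": "apply_moves", "data": {
  "claw": [0.03,0.015,0.01,0.01,0.01,0.01,0.01,0.01],
  "xyz": [
    [0,0,0],
    [0,0,0],
    [0,0,0],
    [0,0,0],
    [0,0,0],
    [0,0,0],
    [0,0,0],
    [0,0,0]
  ],
  "twist": [
    [0,0,0],
    [0,0,0],
    [0,0,0],
    [0,0,0],
    [0,0,0],
    [0,0,0],
    [0,0,0],
    [0,0,0]
  ],
  "force": 25
}}

```text
clock: 15.5
position: [0.4598, 0.0355, 0.0455]
tool_rot: [-3.141, -0.001, -0.036]
force: [-0.3, -1.0, 7.5]
grip_width: 0.0232
finger_force: 24.1
```

Call:
{"op": "apply_moves", "data": {
  "claw": [0.01,0.01,0.01,0.01,0.01,0.01,0.01,0.01,0.01,0.01],
  "xyz": [
    [0,0,-0.004],
    [0,0,-0.01],
    [0,0,-0.02],
    [0,0,-0.025],
    [0,0,-0.03],
    [0,0,-0.03],
    [0,0,-0.03],
    [0,0,-0.01],
    [0,0,0],
    [0,0,0]
  ],
  "twist": [
    [0,0,0],
    [0,0,0],
    [0,0,0],
    [0,0,0],
    [0,0,0],
    [0,0,0],
    [0,0,0],
    [0,0,0],
    [0,0,0],
    [0,0,0]
  ]
}}

```text
clock: 16.5
position: [0.4589, 0.0354, 0.2034]
tool_rot: [3.141, 0.0, -0.036]
force: [0.2, 0.2, -1.4]
grip_width: 0.0234
finger_force: 23.0
```

```bash
python3 - <<'E'
from h import *
f=cam('wrist'); s=cam('scene'); d=cam('side')
p=bot.observe()['position']; c=proj(s,p); u,v=int(c[0]),int(c[1]); e=proj(d,p); m,n=int(e[0]),int(e[1])
o=np.zeros((600,790,3),np.uint8); o[:400,:400]=cv2.resize(s['img'][v-50:v+50,u-50:u+50],(400,400)); o[:292,400:]=cv2.resize(f['img'],(390,292)); o[295:595,450:750]=cv2.resize(d['img'][n-50:n+50,m-50:m+50],(300,300))
cv2.imwrite('pics/g2.png',o[...,::-1]); print(p,bot.observe()['grip_width'],togo(.457,.334,.2))
E
```

```text
[0.45871309 0.03549158 0.20281715] 0.023147613406580277 [-0.0125 -0.2983  0.0028]
```

View pics/g2.png

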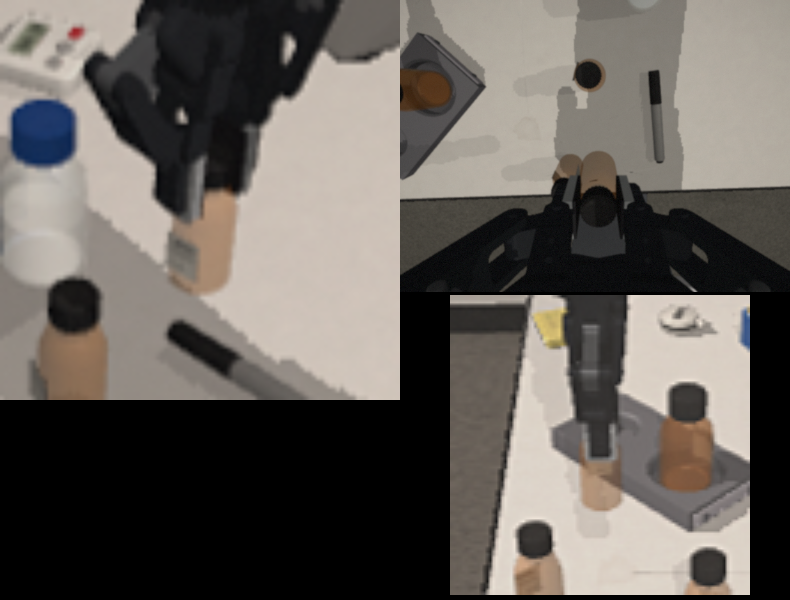

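The small bottle is held upright by its cap (8 pictures viewed so far). I'm carrying it over to the narrow pocket.

Call:
{"op": "apply_moves", "data": {
  "claw": [0.01,0.01,0.01,0.01,0.01,0.01,0.01,0.01,0.01,0.01,0.01,0.01,0.01,0.01],
  "xyz": [
    [-0.001,-0.015,0],
    [-0.001,-0.025,0],
    [-0.001,-0.025,0],
    [-0.001,-0.025,0],
    [-0.001,-0.025,0],
    [-0.001,-0.025,0],
    [-0.001,-0.025,0],
    [-0.001,-0.025,0],
    [-0.001,-0.025,0],
    [-0.001,-0.025,0],
    [-0.001,-0.025,0],
    [-0.001,-0.025,0],
    [0,-0.008,0],
    [0,0,0]
  ],
  "twist": [
    [0,0,0],
    [0,0,0],
    [0,0,0],
    [0,0,0],
    [0,0,0],
    [0,0,0],
    [0,0,0],
    [0,0,0],
    [0,0,0],
    [0,0,0],
    [0,0,0],
    [0,0,0],
    [0,0,0],
    [0,0,0]
  ]
}}

```text
clock: 18.05
position: [0.4574, 0.3346, 0.2029]
tool_rot: [3.141, 0.001, -0.034]
force: [0.1, -0.2, -0.2]
grip_width: 0.0226
finger_force: 23.0
```

```bash
python3 - <<'E'
from h import *
print(bot.observe()['qpos'].round(2),togo(.457,.334,.0495))
E
```

```text
[-0.53  0.47 -0.29  1.77  0.16  0.92 -2.49] [-0.0002  0.0005  0.1534]
```

Joint 7 is close to its limit, so I'm turning back 0.3 rad and then lowering.

Call:
{"op": "apply_moves", "data": {
  "claw": [0.01,0.01,0.01,0.01,0.01,0.01,0.01,0.01,0.01,0.01,0.01,0.01,0.01],
  "xyz": [
    [0,0,0],
    [0,0,0],
    [0,0,0],
    [0,0,0.02],
    [0,0,0.025],
    [0,0,0.025],
    [0,0,0.025],
    [0,0,0.02],
    [0,0,0.015],
    [0,0,0.01],
    [0,0,0.006],
    [0,0,0.004],
    [0,0,0]
  ],
  "twist": [
    [0,0,-0.1],
    [0,0,-0.1],
    [0,0,-0.1],
    [0,0,0],
    [0,0,0],
    [0,0,0],
    [0,0,0],
    [0,0,0],
    [0,0,0],
    [0,0,0],
    [0,0,0],
    [0,0,0],
    [0,0,0]
  ]
}}

```text
clock: 19.35
position: [0.4581, 0.3338, 0.0538]
tool_rot: [-3.142, -0.0, 0.264]
force: [-0.4, -0.2, -0.7]
grip_width: 0.0227
finger_force: 23.0
```

Call:
{"op": "apply_moves", "data": {
  "claw": [0.01,0.01,0.01],
  "xyz": [
    [0,0,0.0015],
    [0,0,0.001],
    [0,0,0]
  ],
  "twist": [
    [0,0,0],
    [0,0,0],
    [0,0,0]
  ]
}}

```text
clock: 19.65
position: [0.4582, 0.3338, 0.0515]
tool_rot: [-3.141, -0.0, 0.264]
force: [-0.4, -0.1, -0.7]
grip_width: 0.0229
finger_force: 23.0
```

Call:
{"op": "apply_moves", "data": {
  "claw": [0.01,0.01,0.01,0.01],
  "xyz": [
    [0,0,0.001],
    [0,0,0.001],
    [0,0,0.0005],
    [0,0,0]
  ],
  "twist": [
    [0,0,0],
    [0,0,0],
    [0,0,0],
    [0,0,0]
  ]
}}

```text
clock: 20.05
position: [0.4585, 0.3341, 0.0495]
tool_rot: [-3.141, -0.001, 0.264]
force: [-2.2, -2.7, 12.0]
grip_width: 0.0229
finger_force: 26.4
```

It's on the floor. I'm opening gently and retreating.

Call:
{"op": "apply_moves", "data": {
  "claw": [0.028,0.033,0.04,0.05,0.05,0.05,0.05,0.05,0.05,0.05,0.05,0.05,0.05,0.05,0.05],
  "xyz": [
    [0,0,-0.0005],
    [0,0,0],
    [0,0,0],
    [0,0,0],
    [0,0,0],
    [0,0,-0.005],
    [0,0,-0.01],
    [0,0,-0.02],
    [0,0,-0.025],
    [0,0,-0.025],
    [0,0,-0.025],
    [0,0,-0.025],
    [0,0,-0.025],
    [0,0,-0.02],
    [0,0,0]
  ],
  "twist": [
    [0,0,0],
    [0,0,0],
    [0,0,0],
    [0,0,0],
    [0,0,0],
    [0,0,0],
    [0,0,0],
    [0,0,0],
    [0,0,0],
    [0,0,0],
    [0,0,0],
    [0,0,0],
    [0,0,0],
    [0,0,0],
    [0,0,0]
  ]
}}

```text
clock: 21.55
position: [0.4589, 0.3345, 0.2328]
tool_rot: [-3.14, -0.004, 0.264]
force: [0.4, 0.3, -0.0]
grip_width: 0.0498
finger_force: 0.0
```

```bash
python3 - <<'E'
from h import *
s=cam('scene'); d=cam('side')
o=np.zeros((520,790,3),np.uint8); o[:,:390]=cv2.resize(s['img'][200:330,160:258],(390,520)); o[:400,390:]=cv2.resize(d['img'][140:240,230:330],(400,400))
cv2.imwrite('pics/p2.png',o[...,::-1])
E
```

```text
(no output)
```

View pics/p2.png

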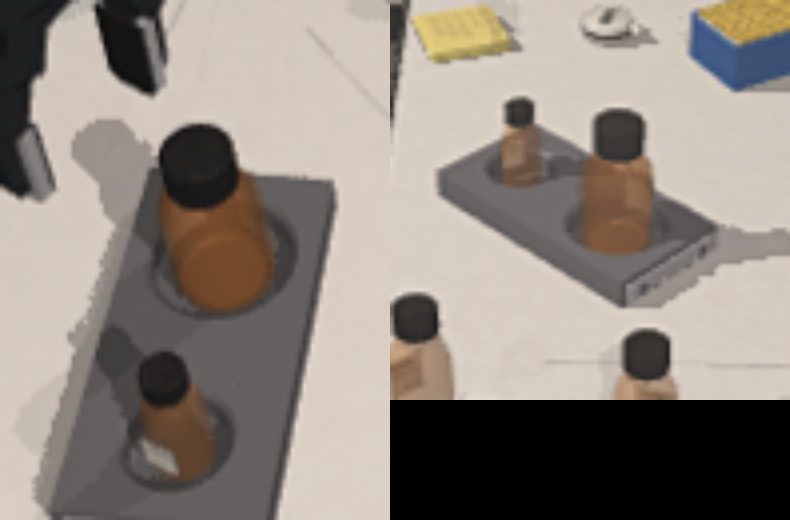

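Both bottles stand upright in their pockets: in the side panel the small cap is at (518,110) and the big cap at (618,135). The neighbours haven't been disturbed and the arm is clear, so I'm handing in.

```bash
python3 -c "
from workcell import bot
print(bot.job_done())"
```

```text
the job is handed in; nothing more can be done
None
```

The big bottle is standing upright on the floor of the wide pocket and the small one on the floor of the narrow pocket; both are released, the arm is clear, and the job was handed in at about 22 s of the 69 s limit.

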